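# Build the upper tier on a kiln shelf

## Robot

A 6-joint arm with a two-finger parallel gripper is mounted at the origin on the work surface. World frame = base frame: x ahead of the robot, y to its left, z up, the work surface at z = 0. Lengths are in m, angles in rad, forces in N, time in s.
With the tool pointing down it reaches from about 0.375 to 0.975 m from the base axis. Payload 3.8 kg.
Tool frame: the origin (TCP) lies midway between the tips of the shut fingers; the grasp point (between the pads) lies 19 mm behind it; x points along the fingers, y is the direction in which the jaws open and shut, and the axes are right-handed (so a half turn about x gives the same grasp; the last joint's range is limited). The gripper opens to 88 mm and grips with 3 to 60 N. Pads are 18 mm wide; open, the fingers measure 123 mm over their backs; the gripper's body (75 mm by 187 mm) begins 45 mm behind the grasp point.
Start: joints at [-1.385, 0.264, 1.604, -0, 1.274, -0.037], TCP at [0.149, -0.658, 0.239] pointing down, gripper open.
Joint ranges: [-2.63, 2.63], [-0.94, 2.18], [0.31, 2.57], [-1.31, 4.45], [0, 2.66], [-2.55, 2.55]. Speed limits (rad/s): [2.57, 2.57, 3.14, 3.14, 3.14, 3.14].

## Interface

Orientations are given as a 3x3 rotation matrix whose columns are the frame's x, y, z axes.
In Python, from cell import status, camera, get_calibration, hand_in gives the robot as it stands.
- The arm moves only by the tool step_arm, never from a script. Its argument "commands" is a list of rows, each a list of 5 numbers: the shift along the tool's x, y, z in units of 60 mm (1.0 is 60 mm), then the turn about the tool's x in units of 5 degrees (1.0 is 5 degrees), then the gripper command: -1 is fully open, 1 is shut, values between are in proportion. In form: [[x, y, z, spin, gripper], ...]. A call has 1 to 20 rows; each row shifts and turns the commanded pose from where the row before left it, along the tool's axes as they then stand; what a row does not reach is not made up. A row lasts 1/8 s, in which the tool goes at most 62.5 mm and 10.7 degrees, less where a joint would pass 70% of its speed; a pose out of reach is approached as far as the arm can. A call is refused whole if a number of a shift passes 1 or a number of a turn 1, either way. A call with a gripper value outside its range is refused whole. The fingers move at their own pace and stop on an object; "newtons" is the grip in N (left out, the last holds). Time passes only in rows, so rows that do not move let the fingers close. It gives the time, the measured TCP pose, the force and the opening at its end, in the units of the state.
- status.read_state(): the state, without advancing time (a new reading comes with each control period).
- camera(name): name is "side" or "top"; returns the picture (420x560x3 uint8, red, green, blue); there is no depth.
- get_calibration(name): a dict with "K" (3x3 intrinsics, pixels), "rvec" (rotation vector, rad) and "tvec" (3), from world to camera coordinates, as OpenCV has them. Camera axes: x right, y down, z forward; pixel columns grow to the right and rows downward; lengths in m; the calibration is good to about 2 mm. A picture is of the moment at which its call begins. get_calibration takes no time and is no camera call.
- hand_in(): hands the job in, once; it reports no verdict.
The state is a dict: "time": time; "joint_positions": joint angles; "joint_vel": joint speeds; "effort": joint torques, N m; "ee_pos": TCP position; "ee_rot": TCP orientation; "wrist_force": force on the tool from outside, world axes, zero at the start; "moment": the same for the moment, N m; "width": finger opening in m.
Only numpy, scipy, OpenCV 4.12 (cv2) and the standard library are available. Lean on these libraries where they do the work, as an engineer would, in place of code of your own. Each camera call takes 0.05 s, during which the arm holds its last target. There are 200 camera calls.

## Task

Set the kiln shelf: stand the tall square post upright on the white pad nearer the cone pack, the round post upright on the other white pad, and the beaker upright midway between them. Then lift the setter plate straight up off its two dowels, keeping it level, and lay it centrally across the two posts, along the line from one to the other; last, stand the small cup upright on the middle of the plate. Leave the short square post where it is.

Things in the scene. Friction and masses are not known exactly. Their poses are not given: they have to be found in the camera images.
- square_post_mid (a point): tall square kiln post, buff fireclay, 32 x 32 mm and 75 mm tall, about 0.15 kg, standing loose on the table; this point is its centre, z up its length, x and y square to its side faces
- round_post_mid (a point): round kiln post, buff fireclay, 34 mm diameter and 75 mm tall, about 0.13 kg, standing loose on the table; this point is its centre, z up its length
- short_post_mid (a point): short square kiln post, buff fireclay, 32 x 32 mm and only 36 mm tall, standing loose on the table, not needed; this point is its centre
- beaker_mid (a point): larger open white porcelain beaker without handle, 50 mm outer diameter (narrowing to 44 mm in the lowest 10 mm), 54 mm tall, wall 4 mm, about 0.12 kg, standing loose mouth up; this point is its centre, half-way up
- small_cup_mid (a point): small open white porcelain cup without handle, 40 mm outer diameter (narrowing to 32 mm in the lowest 10 mm), 34 mm tall, wall 4 mm, about 0.06 kg, standing loose mouth up; this point is its centre, half-way up
- plate_center (a point): setter plate, dark grey flat bar 200 mm long (its y), 50 mm wide (its x), 12 mm thick, about 0.26 kg; this point is its centre. It lies level on the jig, underside 42 mm above the table; the jig's dowels pass through 9.5 mm holes 88 mm either side of its centre along y and stand 6 mm out of its top (clear after an 18 mm rise). Grip it across its width at the middle
- jig: wooden jig fixed to the table under the setter plate, with two upright 8 mm steel dowels; origin on the table under its centre, y along its length. Its block is 32 mm wide, so the plate overhangs it by 9 mm along each long edge; its foot is 90 mm wide and 8 mm high
- pad_a: white square pad, 44 x 44 mm, a flat mark on the kiln shelf; origin at its centre on the shelf's top face, 15 mm above the table. The shelf is a fixed pale slab 330 mm long (along the pad's y) and 130 mm wide (pad's x); the other pad lies 130 mm away along +y
- pad_b: the other white square pad, same size, height and axes as pad_a, 130 mm from it along their +y
- cones: cone pack fixed on one end of the kiln shelf (either end): a small buff clay bar 62 x 22 mm, with three slender pale cones leaning, 52 mm tall in all; origin at its underside's centre, about 70 mm beyond the nearer pad. A fixed white dish 48 mm wide and 22 mm tall lies at the shelf's other end
Mind the look-alikes: they are no part of the job. Leave any blue or red look-alike of the part that bears small_cup_mid alone.

How it is judged:
By the outcome, as a careful person would: the job done as asked, in the order asked, and still so for the second after the job is handed in, with the robot touching nothing.
It also fails if it takes over 106 s, if anything falls off the work surface, if the arm or the gripper's body presses on something with over 40 N, if the wrist force passes 120 N, or if a joint passes its speed limit or range.

## Working session

There is one attempt and no reset: what is moved stays moved. The work goes in short steps, Python scripts to look and compute and a tool call to move; the robot and the scene stay as the last step left them, time stands still between calls to the robot, and variables do not carry over. Pictures are saved under pics/ and viewed, about 12 in all and at most 16, crops included, and the job is handed in when it is done.

Besides the shell and the picture viewer there is one more tool, called after ">>>" by a JSON object that holds its "api" and its "payload", one argument or row to a line. step_arm: Moves the arm, as the interface text tells. Its arguments: {"type":"object","properties":{"commands":{"type":"array"},"newtons":{"type":"number"}},"required":["commands"]}

```bash
ls; mkdir -p pics
python3 - <<'E'
from cell import status,camera,get_calibration
import cv2,numpy as np
for n in("side","top"):
    cv2.imwrite(f"pics/{n}0.png",cv2.resize(camera(n)[:,:,::-1],(800,600),interpolation=cv2.INTER_CUBIC))
    c=get_calibration(n);R=cv2.Rodrigues(np.array(c["rvec"]))[0];print(n,c,-R.T@np.array(c["tvec"]).ravel())
s=status.read_state();print(s)
E
```

```text
pics
side {'K': array([[524.01007252,   0.        , 277.04446625],
       [  0.        , 524.01007252, 207.06927158],
       [  0.        ,   0.        ,   1.        ]]), 'rvec': array([ 0.84566041, -2.62222398,  0.96970501]), 'tvec': array([0.42764761, 0.2489654 , 0.9290134 ])} [0.09719053 0.58535024 0.86939706]
top {'K': array([[516.20849885,   0.        , 277.51076124],
       [  0.        , 516.20849885, 211.68727555],
       [  0.        ,   0.        ,   1.        ]]), 'rvec': array([ 2.17444506, -2.15656726,  0.09674303]), 'tvec': array([0.00824124, 0.52406312, 1.06826498])} [4.15331149e-01 9.64853002e-04 1.11507813e+00]
{'time': 0.1, 'joint_positions': array([-1.38489814e+00,  2.64642229e-01,  1.60522499e+00, -1.03245665e-05,
        1.27370863e+00, -3.69211582e-02]), 'joint_vel': array([ 0.00066017, -0.00158697, -0.00319965,  0.00148352,  0.00043682,
       -0.00140467]), 'effort': array([-1.45664319e-05, -5.03615141e+01, -3.58072793e+01,  7.30023254e-02,
        2.33458460e-02, -5.46903493e-05]), 'ee_pos': array([ 0.1490242 , -0.65768768,  0.23754321]), 'ee_rot': array([[-3.76255074e-04,  2.20982725e-01, -9.75277649e-01],
       [ 1.94720278e-03, -9.75275708e-01, -2.20983037e-01],
       [-9.99998033e-01, -1.98220933e-03, -6.33457431e-05]]), 'wrist_force': array([-0.19095363,  0.47245146, -0.12989212]), 'moment': array([ 0.01658935,  0.01275913, -0.02066197]), 'width': 0.08792785860887188}
```

View pics/top0.png

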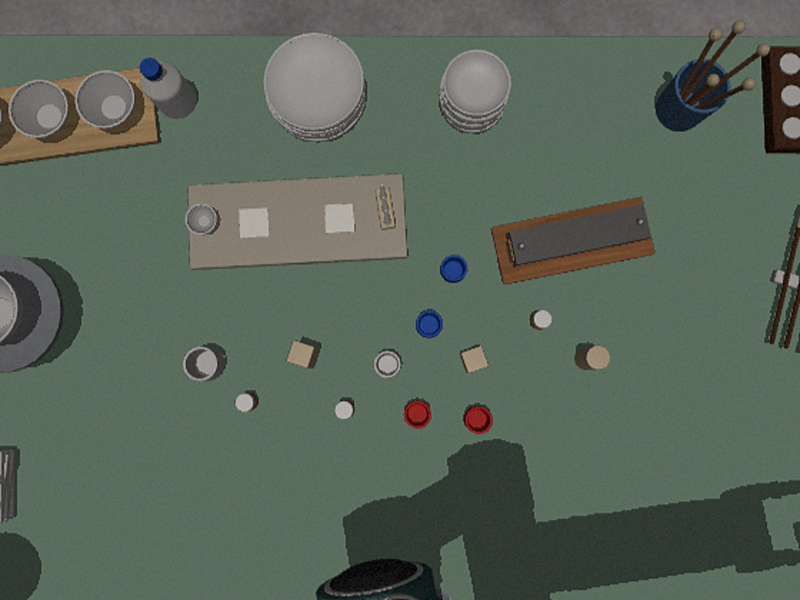

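View pics/side0.png

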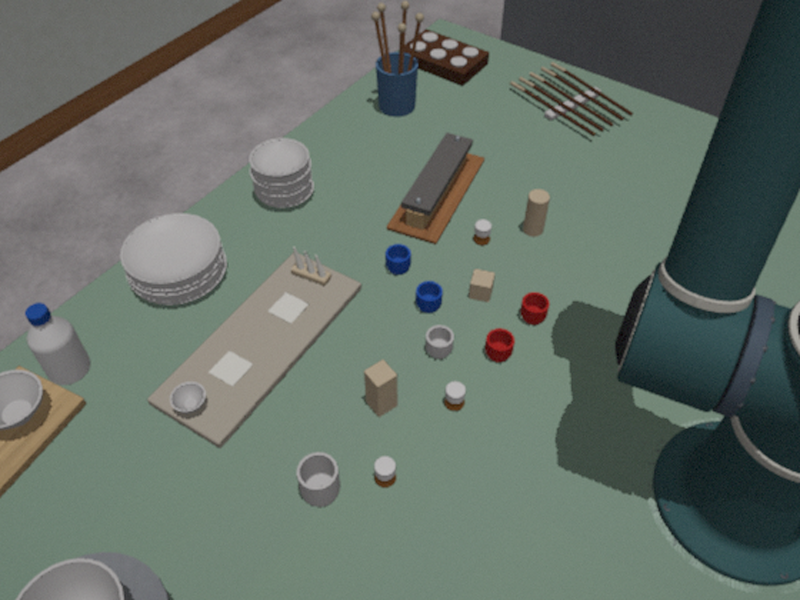

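```bash
cat > h.py <<'E'
from cell import status,camera,get_calibration
import cv2,numpy as np
from scipy.optimize import minimize
CAL={n:get_calibration(n) for n in("side","top")}
def proj(n,P):
    c=CAL[n];return cv2.projectPoints(np.float64(P).reshape(-1,1,3),c["rvec"],c["tvec"],c["K"],None)[0].reshape(-1,2)
def back(n,uv,z):
    c=CAL[n];R=cv2.Rodrigues(c["rvec"])[0];o=-R.T@c["tvec"]
    d=R.T@np.linalg.solve(c["K"],[uv[0],uv[1],1]);return o+d*(z-o[2])/d[2]
def box(a,b,z0,z1):return np.array([[x,y,z] for x in(-a/2,a/2) for y in(-b/2,b/2) for z in(z0,z1)])
def rings(*rz):
    t=np.linspace(0,2*np.pi,40,endpoint=False)
    return np.vstack([np.c_[r*np.cos(t),r*np.sin(t),0*t+z] for r,z in rz])
def place(M,p):
    c,s=np.cos(p[2]),np.sin(p[2]);return M@np.array([[c,s,0],[-s,c,0],[0,0,1]])+[p[0],p[1],0]
def sil(n,P,S=4):
    m=np.zeros((420*S,560*S),np.uint8);h=cv2.convexHull(((proj(n,P)+.5)*S*16-8).astype(np.int32))
    cv2.fillConvexPoly(m,h,1,shift=4);return cv2.resize(m.astype(np.float32),(560,420),interpolation=cv2.INTER_AREA)
def fit(masks,M,p0,yaw=True):
    g=40
    roi={}
    for n in masks:
        q=proj(n,place(M,p0));a=np.zeros((420,560),bool)
        x0,y0=np.maximum(q.min(0)-14,0).astype(int);x1,y1=(q.max(0)+14).astype(int);a[y0:y1,x0:x1]=1;
        k,l=cv2.connectedComponents(masks[n].astype(np.uint8));s=sil(n,place(M,p0))>0
        b=np.bincount(l[s],minlength=k);b[0]=0;roi[n]=(a,(l==b.argmax()))
    def f(p):
        P=place(M,[p[0],p[1],p[2] if yaw else 0]);return sum(np.abs(sil(n,P)-m)[a].sum() for n,(a,m) in roi.items())
    r=minimize(f,p0,method="Nelder-Mead",options=dict(initial_simplex=np.array(p0)+[[0,0,0],[.01,0,0],[0,.01,0],[0,0,.3]],xatol=1e-4,fatol=.2))
    return r.x,r.fun,[int(m.sum()) for a,m in roi.values()]
def notgreen(I):
    I=I.astype(int);return I[...,1]<I[...,0]*1.08+4
MOD=dict(sq=box(.032,.032,0,.075),round=rings((.017,0),(.017,.075)),short=box(.032,.032,0,.036),
 beaker=rings((.022,0),(.025,.01),(.025,.054)),cup=rings((.016,0),(.02,.01),(.02,.034)),plate=box(.05,.2,.042,.054))
E
python3 - <<'E'
from h import *
I={n:camera(n) for n in("side","top")}
np.savez("i0.npz",**I)
ng={n:notgreen(I[n]) for n in I}
cv2.imwrite("pics/m.png",np.hstack([ng["side"],ng["top"]])*np.uint8(255))
for k,(u,v) in dict(sq=(303,355),round=(598,357),short=(474,359),beaker=(203,363),cup=(387,363)).items():
    z=MOD[k][:,2].max();w=back("top",(u*.7,v*.7),z)
    for c in(["top"],["side"],["top","side"]):
        print(k,c,*[np.round(q,4) for q in fit({n:ng[n] for n in c},MOD[k],[w[0],w[1],.3],k in("sq","short"))])
t=I["top"].astype(int)
for p in[(222,253),(218,339),(205,300),(235,580),(240,505),(355,303),(450,100)]:print(p,t[int(p[0]*.7),int(p[1]*.7)])
E
```

```text
sq ['top'] [ 0.446   0.1479 -0.2963] 21.375 [335]
sq ['side'] [ 0.4432  0.151  -0.2699] 32.1875 [764]
sq ['top', 'side'] [ 0.4449  0.1495 -0.259 ] 103.5625 [335 764]
round ['top'] [ 0.4446 -0.271   0.4261] 17.625 [367]
round ['side'] [ 0.4419 -0.2669  0.2359] 24.8125 [502]
round ['top', 'side'] [ 0.4439 -0.2706  0.6273] 80.875 [367 502]
short ['top'] [ 0.4413 -0.1017  0.3421] 18.4375 [272]
short ['side'] [ 0.4387 -0.098   0.3515] 20.125 [361]
short ['top', 'side'] [ 0.4406 -0.1012  0.3381] 75.625 [272 361]
beaker ['top'] [0.4312 0.2949 0.3137] 21.0 [592]
beaker ['side'] [0.4294 0.2979 0.2487] 27.625 [971]
beaker ['top', 'side'] [0.4304 0.2972 0.2549] 113.5625 [592 971]
cup ['top'] [0.4332 0.0256 0.4782] 15.75 [303]
cup ['side'] [0.4308 0.0293 0.4262] 21.375 [414]
cup ['top', 'side'] [0.4323 0.0269 0.3933] 84.375 [303 414]
(222, 253) [173 170 162]
(218, 339) [179 176 167]
(205, 300) [132 123 111]
(235, 580) [78 76 72]
(240, 505) [107  69  46]
(355, 303) [162 146 122]
(450, 100) [ 91 108  94]
```

```bash
cat > pads.py <<'E'
from h import *
I=dict(np.load("i0.npz"))
for n in("top","side"):
    g=I[n].astype(int);white=((g.min(2)>150) if n=="top" else g.min(2)>155)
    R=[]
    for (u,v) in([(253,222),(339,218)] if n=="top" else [(231,368),(288,307)]):
        k,l,st,ce=cv2.connectedComponentsWithStats(white.astype(np.uint8));i=l[int(v*.7),int(u*.7)]
        c=max(cv2.findContours((l==i).astype(np.uint8),0,1)[0],key=len)[:,0]
        W=np.array([back(n,q,.015)[:2] for q in c.astype(float)])
        r=cv2.minAreaRect((W*1e4).astype(np.float32));w=back(n,ce[i],.015);R.append(w)
        print(n,(u,v),st[i][4],w[:2].round(4),np.round(r[0],0),np.round(r[1],0),r[2])
    d=R[0]-R[1];print("dist",np.hypot(*d[:2]),"dir",np.degrees(np.arctan2(d[1],d[0])))
    sat=g.max(2)-g.min(2);pl=(sat<14)&(g.max(2)<120)
    for z in (0,):
        w=back("top",(579*.7,235*.7),.054)
        print("plate",n,fit({n:pl},MOD["plate"],[w[0],w[1],.1 if n=="side" else .1]))
    k,l=cv2.connectedComponents(notgreen(I[n]).astype(np.uint8))
    u,v=(300,250) if n=="top" else (255,340)
    m=l==l[int(v*.7),int(u*.7)];c=max(cv2.findContours(m.astype(np.uint8),0,1)[0],key=len)[:,0]
    W=np.array([back(n,q,.015)[:2] for q in c.astype(float)]);print("shelf",cv2.minAreaRect(W.astype(np.float32)))
E
python3 pads.py
```

```text
top (253, 222) 381 [0.6459 0.2311] [6459. 2319.] [422. 435.] 1.5008188486099243
top (339, 218) 375 [0.6538 0.1013] [6536. 1006.] [420. 412.] 1.0474904775619507
dist 0.13006400079956557 dir 93.5075978810463
plate top (array([ 0.62378132, -0.25445028,  0.20869552]), np.float64(86.25), [2336])
shelf ((0.64829421043396, 0.1682119071483612), (0.13226303458213806, 0.33566543459892273), 3.55611515045166)
side (231, 368) 399 [0.6433 0.2343] [6436. 2340.] [439. 446.] 4.073870658874512
side (288, 307) 332 [0.6509 0.1049] [6508. 1044.] [446. 435.] 3.7688534259796143
dist 0.1296152861933459 dir 93.36043263941995
plate side (array([ 0.62108075, -0.25101243,  0.20989687]), np.float64(57.5625), [1288])
shelf ((0.6455082893371582, 0.16632792353630066), (0.14355766773223877, 0.3445621132850647), 3.9524972438812256)
```

>>> {"api": "step_arm", "payload": {
  "commands": [
    [0,0,0,-0.94,-1],
    [0,0,0,-0.94,-1],
    [0,0,0,-0.94,-1],
    [0,0,0,-0.94,-1],
    [0,0,0,-0.94,-1],
    [0,0,0,-0.94,-1],
    [0,0,0,-0.94,-1],
    [0,0,0,-0.94,-1],
    [0,0,0,-0.94,-1],
    [0,0,0,-0.94,-1],
    [0,0,0,-0.94,-1],
    [0,0,0,-0.94,-1],
    [0,0,0,-0.94,-1]
  ]
}}

```text
time: 1.82
ee_pos: [0.1491, -0.6581, 0.2384]
ee_rot: [[-0.0, 0.961, -0.275], [0.001, -0.275, -0.961], [-1.0, -0.0, -0.001]]
wrist_force: [-0.0, -0.5, 0.4]
width: 0.0881
```

>>> {"api": "step_arm", "payload": {
  "commands": [
    [0,0.43,-0.79,0,-1],
    [0,0.43,-0.79,0,-1],
    [0,0.43,-0.79,0,-1],
    [0,0.43,-0.79,0,-1],
    [0,0.43,-0.79,0,-1],
    [0,0.43,-0.79,0,-1],
    [0,0.43,-0.79,0,-1],
    [0,0.43,-0.79,0,-1]
  ]
}}

```text
time: 2.82
ee_pos: [0.4538, -0.35, 0.2387]
ee_rot: [[0.0, 0.961, -0.278], [-0.0, -0.278, -0.961], [-1.0, 0.0, 0.0]]
wrist_force: [-0.6, 0.0, 0.3]
width: 0.0881
```

```bash
cat > plan.py <<'E'
import sys,numpy as np
from cell import status
def plan(x,y,z,deg=None):
    s=status.read_state();R=s["ee_rot"];p=s["ee_pos"];a=np.degrees(np.arctan2(R[1,1],R[0,1]))
    sp=0 if deg is None else -(((deg-a)+90)%180-90)/5
    th=np.radians(a-5*sp);Y=np.array([np.cos(th),np.sin(th),0]);T=np.array([[0,0,-1],Y,[Y[1],-Y[0],0]])
    d=T@(np.array([x,y,z])-p)/.06
    print("t %.2f pos %s ang %.2f w %.4f F %s j1,6 %s"%(s["time"],p.round(4),a,s["width"],s["wrist_force"].round(1),s["joint_positions"][[0,5]].round(2)))
    print("  spin units %.2f, then shift units x %.2f y %.2f z %.2f (min rows %d)"%(sp,*d,np.ceil(max(np.abs(d).max(),np.linalg.norm(d)))))
if __name__=="__main__":plan(*map(float,sys.argv[1:]))
E
python3 plan.py .4446 .1495 .239 -16.2
```

```text
t 2.83 pos [ 0.4538 -0.35    0.2387] ang -16.14 w 0.0881 F [-0.6  0.   0.3] j1,6 [-0.7  -0.42]
  spin units 0.01, then shift units x -0.01 y -2.47 z -7.95 (min rows 9)
```

>>> {"api": "step_arm", "payload": {
  "commands": [
    [0,-0.27,-0.88,0,-1],
    [0,-0.27,-0.88,0,-1],
    [0,-0.27,-0.88,0,-1],
    [0,-0.27,-0.88,0,-1],
    [0,-0.27,-0.88,0,-1],
    [0,-0.27,-0.88,0,-1],
    [0,-0.27,-0.88,0,-1],
    [0,-0.27,-0.88,0,-1],
    [0.6,-0.3,-0.9,0,-1],
    [0.6,0,0,0,-1],
    [0.6,0,0,0,-1]
  ]
}}

```text
time: 4.2
ee_pos: [0.4433, 0.1443, 0.1324]
ee_rot: [[0.001, 0.961, -0.275], [0.0, -0.275, -0.961], [-1.0, 0.0, -0.0]]
wrist_force: [-0.1, 1.0, 0.8]
width: 0.0879
```

```bash
python3 plan.py .4446 .1495 .031 -16.2
python3 - <<'E'
from h import *
s=status.read_state();p=s["ee_pos"];Y=s["ee_rot"][:,1]
out=[]
for n in("top","side"):
    im=camera(n)[:,:,::-1].copy();im=cv2.resize(im,None,fx=4,fy=4,interpolation=cv2.INTER_CUBIC)
    for q,c in((p,(0,0,255)),(p+Y*.044,(255,0,0)),(p-Y*.044,(255,0,0))):
        u=(proj(n,q)[0]+.5)*4;cv2.drawMarker(im,tuple(int(a) for a in u),c,0,12,1)
    u=((proj(n,p)[0]+.5)*4).astype(int);y0=max(u[1]-250,0);x0=max(u[0]-200,0);out.append(cv2.resize(im[y0:y0+500,x0:x0+400],(400,500)))
cv2.imwrite("pics/a1.png",np.hstack(out))
E
```

```text
t 4.20 pos [0.4433 0.1443 0.1324] ang -15.99 w 0.0879 F [-0.1  1.   0.8] j1,6 [0.26 0.54]
  spin units 0.04, then shift units x 1.69 y -0.00 z -0.09 (min rows 2)
```

View pics/a1.png

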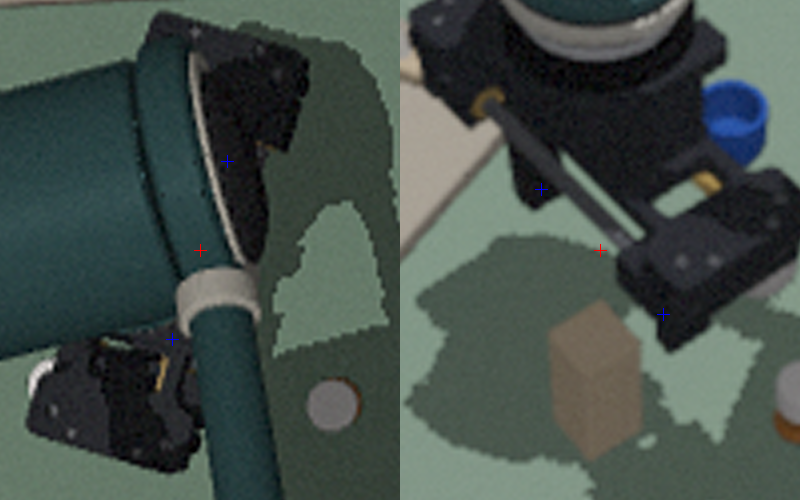

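>>> {"api": "step_arm", "payload": {
  "commands": [
    [0.6,0,-0.09,0,-1],
    [0.6,0,0,0,-1],
    [0.48,0,0,0,-1],
    [0,0,0,0,1],
    [0,0,0,0,1],
    [0,0,0,0,1],
    [0,0,0,0,1],
    [0,0,0,0,1]
  ],
  "newtons": 20
}}

```text
time: 5.3
ee_pos: [0.4455, 0.1485, 0.0332]
ee_rot: [[0.001, 0.961, -0.278], [0.0, -0.278, -0.961], [-1.0, 0.001, -0.001]]
wrist_force: [0.5, 1.2, -0.2]
width: 0.0401
```

```bash
python3 plan.py .4446 .1495 .031 -16.2; python3 plan.py .6523 .1031 .16 3.45
```

```text
t 5.30 pos [0.4455 0.1485 0.0332] ang -16.14 w 0.0401 F [ 0.5  1.2 -0.2] j1,6 [0.27 0.55]
  spin units 0.01, then shift units x 0.04 y -0.02 z -0.01 (min rows 1)
t 5.30 pos [0.4455 0.1485 0.0332] ang -16.14 w 0.0401 F [ 0.5  1.2 -0.2] j1,6 [0.27 0.55]
  spin units -3.92, then shift units x -2.11 y 3.39 z 0.96 (min rows 5)
```

>>> {"api": "step_arm", "payload": {
  "commands": [
    [0,0,0,0,1],
    [0,0,0,0,1],
    [0,0,0,0,1],
    [-0.4,0,0,0,1],
    [-0.7,0,0,-0.98,1],
    [-0.7,0,0,-0.98,1],
    [-0.3,0,0,-0.98,1],
    [0,0,0,-0.98,1]
  ]
}}

```text
time: 6.3
ee_pos: [0.4463, 0.1487, 0.1603]
ee_rot: [[0.004, 0.998, 0.063], [0.001, 0.063, -0.998], [-1.0, 0.004, -0.001]]
wrist_force: [0.3, 0.6, -1.5]
width: 0.0316
```

```bash
python3 plan.py .6523 .1031 .16 3.45
```

```text
t 6.30 pos [0.4463 0.1487 0.1603] ang 3.62 w 0.0316 F [ 0.3  0.6 -1.5] j1,6 [0.27 0.21]
  spin units 0.03, then shift units x 0.00 y 3.38 z 0.96 (min rows 4)
```

>>> {"api": "step_arm", "payload": {
  "commands": [
    [0,0.68,0.19,0,1],
    [0,0.68,0.19,0,1],
    [0,0.68,0.19,0,1],
    [0,0.67,0.19,0,1],
    [0,0.67,0.19,0,1],
    [0.5,0,0,0,1],
    [0.5,0,0,0,1],
    [0,0,0,0,1]
  ]
}}

```text
time: 7.3
ee_pos: [0.6476, 0.1032, 0.0941]
ee_rot: [[-0.008, 0.998, 0.06], [-0.001, 0.06, -0.998], [-1.0, -0.009, 0.001]]
wrist_force: [-1.6, -0.4, -1.2]
width: 0.0322
```

```bash
python3 plan.py .6523 .1031 .049 3.45;python3 - <<'E'
from h import *
out=[]
for n in("top","side"):
    im=cv2.resize(camera(n)[:,:,::-1].copy(),None,fx=4,fy=4,interpolation=cv2.INTER_CUBIC)
    u=((proj(n,[.65,.105,.05])[0]+.5)*4).astype(int);y0=max(u[1]-250,0);x0=max(u[0]-200,0);out.append(im[y0:y0+500,x0:x0+400])
cv2.imwrite("pics/a2.png",np.hstack(out))
E
```

```text
t 7.30 pos [0.6476 0.1032 0.0941] ang 3.46 w 0.0322 F [-1.6 -0.4 -1.2] j1,6 [0.12 0.06]
  spin units 0.00, then shift units x 0.75 y 0.08 z 0.01 (min rows 1)
```

View pics/a2.png

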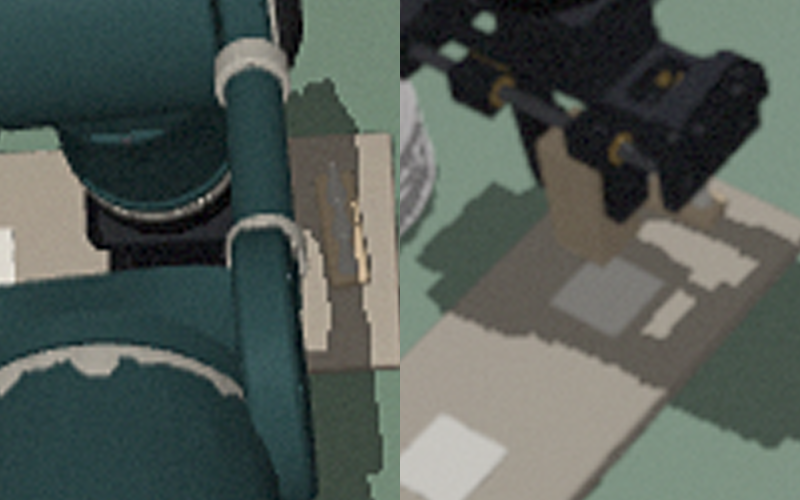

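>>> {"api": "step_arm", "payload": {
  "commands": [
    [0.4,0.04,0,0,1],
    [0.2,0,0,0,1],
    [0,0,0,0,1],
    [0,0,0,0,1]
  ]
}}

```text
time: 7.9
ee_pos: [0.654, 0.104, 0.0636]
ee_rot: [[0.001, 0.998, 0.061], [0.0, 0.061, -0.998], [-1.0, 0.001, -0.0]]
wrist_force: [0.1, 0.5, 0.2]
width: 0.0318
```

```bash
python3 plan.py .6523 .1031 .049 3.45;python3 - <<'E'
from h import *
out=[]
n="side"
im=camera(n);ng=notgreen(im);np.save("s.npy",im)
im=cv2.resize(im[:,:,::-1].copy(),None,fx=8,fy=8,interpolation=cv2.INTER_CUBIC)
s=status.read_state();p=s["ee_pos"];
# side camera offset: side-world = avg + (-.0013,.0017)
for off,c in(((p[0]-.0013,p[1]+.0017),(0,0,255)),):
    P=place(box(.032,.032,p[2]-.0332,p[2]-.0332+.075),[off[0],off[1],np.radians(3.45)])
    for a in range(8):
        for b in range(a):
            if bin(a^b).count("1")==1:
                q=((proj(n,P[[a,b]])+.5)*8).astype(int);cv2.line(im,tuple(map(int,q[0])),tuple(map(int,q[1])),c,1)
P=place(np.array([[-.022,-.022,.015],[.022,-.022,.015],[.022,.022,.015],[-.022,.022,.015]]),[.6510,.1048,np.radians(3.45)])
cv2.polylines(im,[((proj(n,P)+.5)*8).astype(np.int32)],True,(255,0,0),1)
u=((proj(n,[.65,.105,.05])[0]+.5)*8).astype(int)
cv2.imwrite("pics/a3.png",im[u[1]-250:u[1]+250,u[0]-300:u[0]+300])
E
```

```text
t 7.90 pos [0.654  0.104  0.0636] ang 3.47 w 0.0318 F [0.1 0.5 0.2] j1,6 [0.12 0.06]
  spin units 0.00, then shift units x 0.24 y -0.03 z 0.01 (min rows 1)
```

View pics/a3.png

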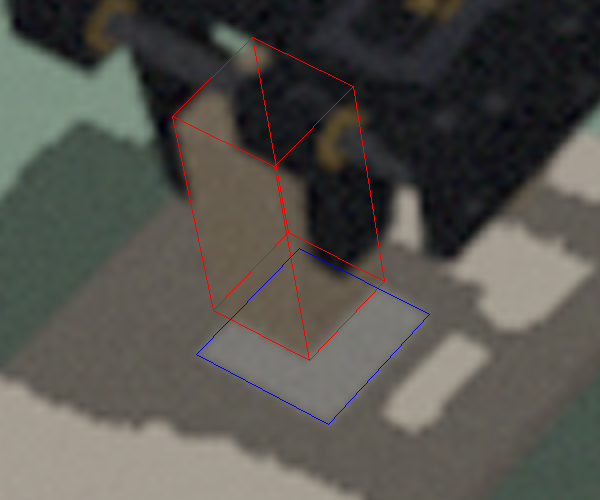

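>>> {"api": "step_arm", "payload": {
  "commands": [
    [0.15,-0.03,0.01,0,1],
    [0.1,0,0,0,1],
    [0.01,0,0,0,1],
    [0,0,0,0,1],
    [0,0,0,0,1]
  ]
}}

```text
time: 8.57
ee_pos: [0.6514, 0.103, 0.0473]
ee_rot: [[-0.0, 0.998, 0.06], [-0.0, 0.06, -0.998], [-1.0, -0.0, 0.0]]
wrist_force: [-2.4, -0.9, 6.3]
width: 0.032
```

```bash
python3 plan.py .6523 .1031 .048 3.45
```

```text
t 8.57 pos [0.6514 0.103  0.0473] ang 3.47 w 0.0320 F [-2.4 -0.9  6.3] j1,6 [0.12 0.06]
  spin units 0.00, then shift units x -0.01 y 0.02 z 0.00 (min rows 1)
```

>>> {"api": "step_arm", "payload": {
  "commands": [
    [0,0,0,0,-1],
    [0,0,0,0,-1],
    [0,0,0,0,-1],
    [-0.3,0,0,0,-1],
    [-0.7,0,0,0,-1],
    [-0.9,0,0,0,-1],
    [0,0,0,0,-1],
    [0,0,0,0,-1]
  ]
}}

```text
time: 9.57
ee_pos: [0.6518, 0.1031, 0.1621]
ee_rot: [[0.002, 0.998, 0.06], [0.0, 0.06, -0.998], [-1.0, 0.002, -0.0]]
wrist_force: [-0.5, 0.5, -0.6]
width: 0.0881
```

```bash
python3 plan.py .4433 -.269 .16 3.45
```

```text
t 9.57 pos [0.6518 0.1031 0.1621] ang 3.47 w 0.0881 F [-0.5  0.5 -0.6] j1,6 [0.12 0.06]
  spin units 0.00, then shift units x 0.04 y -3.84 z 5.98 (min rows 8)
```

>>> {"api": "step_arm", "payload": {
  "commands": [
    [0,-0.43,0.66,0,-1],
    [0,-0.43,0.66,0,-1],
    [0,-0.43,0.66,0,-1],
    [0,-0.43,0.66,0,-1],
    [0,-0.43,0.66,0,-1],
    [0,-0.43,0.67,0,-1],
    [0,-0.42,0.67,0,-1],
    [0,-0.42,0.67,0,-1],
    [0,-0.42,0.67,0,-1],
    [0.5,0,0,0,-1],
    [0,0,0,0,-1],
    [0,0,0,0,-1]
  ]
}}

```text
time: 11.08
ee_pos: [0.4429, -0.2683, 0.1303]
ee_rot: [[-0.002, 0.998, 0.061], [0.001, 0.061, -0.998], [-1.0, -0.001, -0.001]]
wrist_force: [0.7, -0.4, 0.4]
width: 0.0883
```

```bash
python3 plan.py .4433 -.269 .033 3.45
```

```text
t 11.07 pos [ 0.4429 -0.2683  0.1303] ang 3.49 w 0.0883 F [ 0.7 -0.4  0.4] j1,6 [-0.59 -0.65]
  spin units 0.01, then shift units x 1.62 y 0.01 z 0.01 (min rows 2)
```

>>> {"api": "step_arm", "payload": {
  "commands": [
    [0.6,0,0,0,-1],
    [0.6,0,0,0,-1],
    [0.42,0,0,0,-1],
    [0,0,0,0,1],
    [0,0,0,0,1],
    [0,0,0,0,1],
    [0,0,0,0,1],
    [0,0,0,0,1],
    [0,0,0,0,1],
    [0,0,0,0,1],
    [0,0,0,0,1]
  ]
}}

```text
time: 12.45
ee_pos: [0.4434, -0.2691, 0.034]
ee_rot: [[0.0, 0.998, 0.06], [-0.0, 0.06, -0.998], [-1.0, 0.0, 0.0]]
wrist_force: [-0.5, 0.1, 4.8]
width: 0.0334
```

```bash
python3 plan.py .6446 .2327 .161 3.45
```

```text
t 12.45 pos [ 0.4434 -0.2691  0.034 ] ang 3.47 w 0.0334 F [-0.5  0.1  4.8] j1,6 [-0.59 -0.65]
  spin units 0.00, then shift units x -2.12 y 3.85 z -8.15 (min rows 10)
```

>>> {"api": "step_arm", "payload": {
  "commands": [
    [-0.3,0,0,0,1],
    [-0.7,0,0,0,1],
    [-0.8,0,0,0,1],
    [-0.5,0.35,-0.74,0,1],
    [0,0.35,-0.74,0,1],
    [0,0.35,-0.74,0,1],
    [0,0.35,-0.74,0,1],
    [0,0.35,-0.74,0,1],
    [0,0.35,-0.74,0,1],
    [0,0.35,-0.74,0,1],
    [0,0.35,-0.74,0,1],
    [0,0.35,-0.74,0,1],
    [0,0.35,-0.74,0,1],
    [0,0.35,-0.75,0,1],
    [0.6,0,0,0,1],
    [0.6,0,0,0,1],
    [0,0,0,0,1],
    [0,0,0,0,1],
    [0,0,0,0,1]
  ]
}}

```text
time: 14.82
ee_pos: [0.6459, 0.2334, 0.1024]
ee_rot: [[0.004, 0.998, 0.06], [0.001, 0.06, -0.998], [-1.0, 0.004, -0.001]]
wrist_force: [-0.5, 0.9, 0.2]
width: 0.0334
```

```bash
python3 plan.py .6446 .2327 .049 3.45
```

```text
t 14.82 pos [0.6459 0.2334 0.1024] ang 3.45 w 0.0334 F [-0.5  0.9  0.2] j1,6 [0.31 0.25]
  spin units -0.00, then shift units x 0.89 y -0.02 z 0.01 (min rows 1)
```

>>> {"api": "step_arm", "payload": {
  "commands": [
    [0.4,-0.02,0.01,0,1],
    [0.3,0,0,0,1],
    [0.15,0,0,0,1],
    [0.05,0,0,0,1],
    [0.01,0,0,0,1],
    [0,0,0,0,1]
  ]
}}

```text
time: 15.58
ee_pos: [0.6426, 0.2323, 0.0483]
ee_rot: [[-0.002, 0.998, 0.061], [-0.001, 0.061, -0.998], [-1.0, -0.002, 0.0]]
wrist_force: [-8.7, -3.5, 14.2]
width: 0.0334
```

```bash
python3 plan.py .6446 .2327 .049 3.45
```

```text
t 15.57 pos [0.6426 0.2323 0.0483] ang 3.47 w 0.0334 F [-8.7 -3.5 14.2] j1,6 [0.31 0.25]
  spin units 0.00, then shift units x -0.01 y 0.03 z -0.00 (min rows 1)
```

>>> {"api": "step_arm", "payload": {
  "commands": [
    [-0.02,0.0,0,0,1],
    [0,0,0,0,1],
    [0,0,0,0,1]
  ]
}}

```text
time: 15.95
ee_pos: [0.6436, 0.2326, 0.0483]
ee_rot: [[0.001, 0.998, 0.06], [0.0, 0.06, -0.998], [-1.0, 0.001, -0.0]]
wrist_force: [-4.7, -2.2, 8.6]
width: 0.0331
```

```bash
python3 plan.py .6446 .2327 .049 3.45
```

```text
t 15.95 pos [0.6436 0.2326 0.0483] ang 3.46 w 0.0331 F [-4.7 -2.2  8.6] j1,6 [0.31 0.25]
  spin units 0.00, then shift units x -0.01 y 0.02 z -0.00 (min rows 1)
```

>>> {"api": "step_arm", "payload": {
  "commands": [
    [0,0,0,0,-1],
    [0,0,0,0,-1],
    [0,0,0,0,-1],
    [-0.3,0,0,0,-1],
    [-0.7,0,0,0,-1],
    [-0.9,0,0,0,-1],
    [0,0,0,0,-1],
    [0,0,0,0,-1]
  ]
}}

```text
time: 16.95
ee_pos: [0.6434, 0.2325, 0.1614]
ee_rot: [[0.001, 0.998, 0.061], [0.0, 0.061, -0.998], [-1.0, 0.001, -0.0]]
wrist_force: [-0.5, -0.6, -0.6]
width: 0.0883
```

```bash
python3 plan.py .4303 .2964 .16 3.45
```

```text
t 16.95 pos [0.6434 0.2325 0.1614] ang 3.47 w 0.0883 F [-0.5 -0.6 -0.6] j1,6 [0.31 0.25]
  spin units 0.00, then shift units x 0.02 y -3.48 z -1.28 (min rows 4)
```

>>> {"api": "step_arm", "payload": {
  "commands": [
    [0,-0.7,-0.26,0,-1],
    [0,-0.7,-0.26,0,-1],
    [0,-0.7,-0.26,0,-1],
    [0,-0.7,-0.25,0,-1],
    [0,-0.68,-0.25,0,-1],
    [0.8,0,0,0,-1],
    [0.3,0,0,0,-1],
    [0,0,0,0,-1],
    [0,0,0,0,-1]
  ]
}}

```text
time: 18.08
ee_pos: [0.4311, 0.2967, 0.0949]
ee_rot: [[0.001, 0.998, 0.06], [0.0, 0.06, -0.998], [-1.0, 0.001, -0.0]]
wrist_force: [0.5, -0.5, -0.3]
width: 0.088
```

```bash
python3 plan.py .4303 .2964 .020 3.45;python3 - <<'E'
from h import *
n="side"
im=cv2.resize(camera(n)[:,:,::-1].copy(),None,fx=2.5,fy=2.5,interpolation=cv2.INTER_CUBIC)
u=((proj(n,[.53,.25,.05])[0]+.5)*2.5).astype(int);y0=max(u[1]-300,0);x0=max(u[0]-400,0)
cv2.imwrite("pics/a4.png",im[y0:y0+600,x0:x0+800])
E
```

```text
t 18.07 pos [0.4311 0.2967 0.0949] ang 3.42 w 0.0880 F [ 0.5 -0.5 -0.3] j1,6 [0.56 0.5 ]
  spin units -0.01, then shift units x 1.25 y -0.01 z 0.00 (min rows 2)
```

View pics/a4.png

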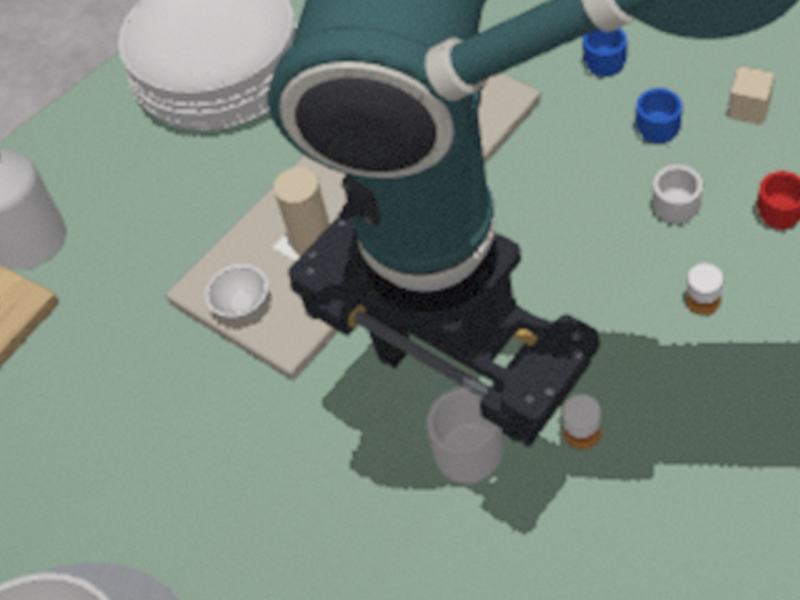

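>>> {"api": "step_arm", "payload": {
  "commands": [
    [0.5,0,0,0,-1],
    [0.5,0,0,0,-1],
    [0.25,0,0,0,-1],
    [0,0,0,0,1],
    [0,0,0,0,1],
    [0,0,0,0,1],
    [0,0,0,0,1],
    [0,0,0,0,1],
    [0,0,0,0,1],
    [0,0,0,0,1]
  ],
  "newtons": 18
}}

```text
time: 19.38
ee_pos: [0.4307, 0.2969, 0.0202]
ee_rot: [[0.001, 0.998, 0.06], [0.001, 0.06, -0.998], [-1.0, 0.001, -0.001]]
wrist_force: [-0.2, -0.4, 5.7]
width: 0.0497
```

```bash
python3 plan.py .6478 .1678 .16 3.45
```

```text
t 19.38 pos [0.4307 0.2969 0.0202] ang 3.47 w 0.0497 F [-0.2 -0.4  5.7] j1,6 [0.56 0.5 ]
  spin units 0.00, then shift units x -2.33 y 3.48 z 2.37 (min rows 5)
```

>>> {"api": "step_arm", "payload": {
  "commands": [
    [-0.3,0,0,0,1],
    [-0.7,0,0,0,1],
    [-0.7,0,0,0,1],
    [-0.6,0,0,0,1],
    [0,0.58,0.4,0,1],
    [0,0.58,0.4,0,1],
    [0,0.58,0.4,0,1],
    [0,0.58,0.39,0,1],
    [0,0.58,0.39,0,1],
    [0,0.58,0.39,0,1],
    [0,0,0,0,1],
    [0,0,0,0,1],
    [0,0,0,0,1]
  ]
}}

```text
time: 21.0
ee_pos: [0.6459, 0.1678, 0.1573]
ee_rot: [[-0.001, 0.998, 0.061], [0.0, 0.061, -0.998], [-1.0, -0.001, -0.0]]
wrist_force: [-0.2, -0.4, -1.8]
width: 0.0498
```

```bash
python3 plan.py .6478 .1678 .036 3.45
```

```text
t 21.00 pos [0.6459 0.1678 0.1573] ang 3.52 w 0.0498 F [-0.2 -0.4 -1.8] j1,6 [0.22 0.16]
  spin units 0.01, then shift units x 2.02 y 0.03 z 0.00 (min rows 3)
```

>>> {"api": "step_arm", "payload": {
  "commands": [
    [0.6,0.02,0,0,1],
    [0.6,0,0,0,1],
    [0.5,0,0,0,1],
    [0.2,0,0,0,1],
    [0.08,0,0,0,1],
    [0.03,0,0,0,1],
    [0,0,0,0,1],
    [0,0,0,0,1]
  ]
}}

```text
time: 22.0
ee_pos: [0.6491, 0.1674, 0.0378]
ee_rot: [[0.002, 0.998, 0.06], [0.0, 0.06, -0.998], [-1.0, 0.002, -0.0]]
wrist_force: [-0.5, -1.0, -1.4]
width: 0.0498
```

```bash
python3 plan.py .6478 .1678 .0352 3.45
```

```text
t 22.00 pos [0.6491 0.1674 0.0378] ang 3.46 w 0.0498 F [-0.5 -1.  -1.4] j1,6 [0.22 0.15]
  spin units 0.00, then shift units x 0.04 y -0.02 z -0.01 (min rows 1)
```

Lower the last 2.5 mm, release and rise; head for the plate.

>>> {"api": "step_arm", "payload": {
  "commands": [
    [0.03,-0.02,-0.01,0,1],
    [0.02,0,0,0,1],
    [0,0,0,0,1],
    [0,0,0,0,1],
    [0,0,0,0,-1],
    [0,0,0,0,-1],
    [0,0,0,0,-1],
    [-0.3,0,0,0,-1],
    [-0.7,0,0,0,-1],
    [-0.9,0,0,0,-1],
    [-0.3,0,0,0,-1],
    [0,0,0,0,-1]
  ]
}}

```text
time: 23.5
ee_pos: [0.6484, 0.1681, 0.1683]
ee_rot: [[0.004, 0.998, 0.06], [0.001, 0.06, -0.998], [-1.0, 0.004, -0.001]]
wrist_force: [-1.0, 0.2, -0.4]
width: 0.088
```

```bash
python3 plan.py .6224 -.2527 .16 12
```

```text
t 23.50 pos [0.6484 0.1681 0.1683] ang 3.46 w 0.0880 F [-1.   0.2 -0.4] j1,6 [0.22 0.16]
  spin units -1.71, then shift units x 0.14 y -1.88 z 6.77 (min rows 8)
```

>>> {"api": "step_arm", "payload": {
  "commands": [
    [0,0,0,-0.86,-1],
    [0,0,0,-0.85,-1],
    [0,-0.23,0.84,0,-1],
    [0,-0.23,0.84,0,-1],
    [0,-0.23,0.84,0,-1],
    [0,-0.23,0.85,0,-1],
    [0,-0.24,0.85,0,-1],
    [0,-0.24,0.85,0,-1],
    [0,-0.24,0.85,0,-1],
    [0,-0.24,0.85,0,-1],
    [0.6,0,0,0,-1],
    [0.4,0,0,0,-1],
    [0,0,0,0,-1],
    [0,0,0,0,-1]
  ]
}}

```text
time: 25.25
ee_pos: [0.6209, -0.2527, 0.1049]
ee_rot: [[-0.001, 0.978, 0.208], [0.001, 0.208, -0.978], [-1.0, -0.001, -0.001]]
wrist_force: [0.7, -0.6, 0.3]
width: 0.088
```

```bash
python3 plan.py .6224 -.2527 .030 12;python3 - <<'E'
from h import *
I={n:camera(n) for n in("side","top")};np.savez("i1.npz",**I)
ng={n:notgreen(I[n]) for n in I}
# posts and beaker on shelf: overlay models
out=[]
s=status.read_state()
for n,o in(("top",(.0013,-.0017)),("side",(-.0013,.0017))):
    f=6;im=cv2.resize(I[n][:,:,::-1].copy(),None,fx=f,fy=f,interpolation=cv2.INTER_CUBIC)
    for k,x,y in(("sq",.6517,.103),("round",.6435,.2326),("beaker",.6487,.1676)):
        P=place(MOD[k],[x+o[0],y+o[1],.06])+[0,0,.015]
        cv2.polylines(im,[cv2.convexHull(((proj(n,P)+.5)*f).astype(np.int32))],True,(0,0,255),1)
    u=((proj(n,[.648,.165,.05])[0]+.5)*f).astype(int);y0=max(u[1]-280,0);x0=max(u[0]-200,0)
    y0=u[1]-220; w=420 if n=="top" else 380
    x0=u[0]-w//2;out.append(im[y0:y0+480,x0:x0+w])
cv2.imwrite("pics/a5.png",np.hstack(out))
f=3;n="side";im=cv2.resize(I[n][:,:,::-1].copy(),None,fx=f,fy=f,interpolation=cv2.INTER_CUBIC)
u=((proj(n,[.62,-.25,.05])[0]+.5)*f).astype(int);y0=max(u[1]-250,0)
cv2.imwrite("pics/a6.png",im[y0:y0+500,u[0]-300:u[0]+300])
E
```

```text
t 25.25 pos [ 0.6209 -0.2527  0.1049] ang 12.03 w 0.0880 F [ 0.7 -0.6  0.3] j1,6 [-0.42 -0.63]
  spin units 0.01, then shift units x 1.25 y 0.02 z 0.01 (min rows 2)
```

View pics/a5.png

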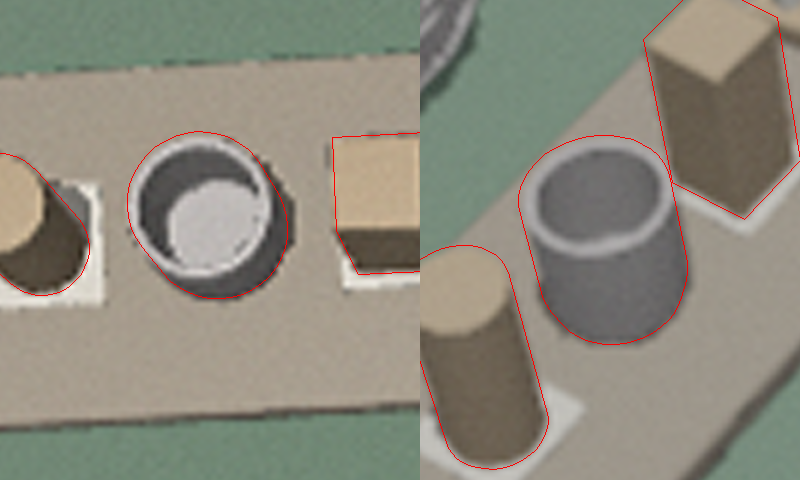

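View pics/a6.png

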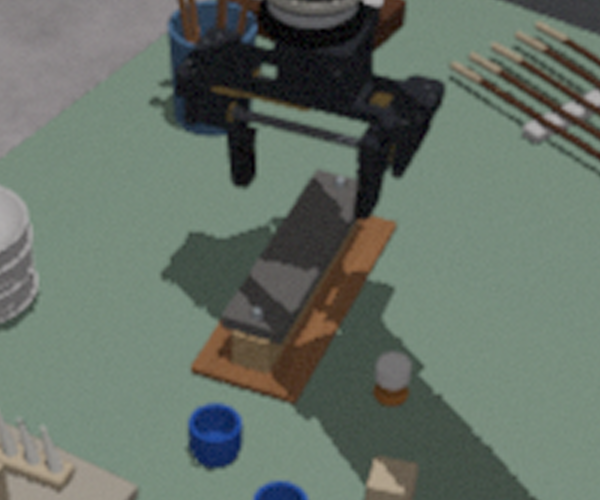

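>>> {"api": "step_arm", "payload": {
  "commands": [
    [0.4,0.02,0.01,0,-1],
    [0.4,0,0,0,-1],
    [0.3,0,0,0,-1],
    [0.13,0,0,0,-1],
    [0,0,0,0,-1],
    [0,0,0,0,1],
    [0,0,0,0,1],
    [0,0,0,0,1],
    [0,0,0,0,1],
    [0,0,0,0,1],
    [0,0,0,0,1],
    [0,0,0,0,1]
  ],
  "newtons": 15
}}

```text
time: 26.85
ee_pos: [0.6227, -0.2534, 0.0322]
ee_rot: [[0.0, 0.978, 0.208], [-0.0, 0.208, -0.978], [-1.0, 0.0, 0.0]]
wrist_force: [-1.8, -0.6, 2.8]
width: 0.0501
```

```bash
python3 plan.py .6224 -.2527 .030 12
```

```text
t 26.85 pos [ 0.6227 -0.2534  0.0322] ang 12.02 w 0.0501 F [-1.8 -0.6  2.8] j1,6 [-0.42 -0.63]
  spin units 0.00, then shift units x 0.04 y -0.00 z -0.01 (min rows 1)
```

>>> {"api": "step_arm", "payload": {
  "commands": [
    [0,0,0,0,1],
    [0,0,0,0,1],
    [-0.08,0,0,0,1],
    [-0.12,0,0,0,1],
    [-0.12,0,0,0,1],
    [-0.12,0,0,0,1],
    [-0.12,0,0,0,1],
    [-0.12,0,0,0,1],
    [-0.2,0,0,0,1],
    [-0.4,0,0,0,1],
    [-0.5,0,0,0,1],
    [-0.5,0,0,0,1],
    [-0.1,0,0,0,1],
    [0,0,0,0,1]
  ],
  "newtons": 35
}}

```text
time: 28.6
ee_pos: [0.6226, -0.2533, 0.1749]
ee_rot: [[0.001, 0.978, 0.208], [-0.0, 0.208, -0.978], [-1.0, 0.001, 0.0]]
wrist_force: [0.0, -0.0, -2.7]
width: 0.0496
```

```bash
python3 plan.py .6476 .1678 .17 3.45;python3 - <<'E'
from h import *
n="side";f=3;im=cv2.resize(camera(n)[:,:,::-1].copy(),None,fx=f,fy=f,interpolation=cv2.INTER_CUBIC)
p=status.read_state()["ee_pos"]
P=place(box(.05,.2,.0098,.0218),[p[0]-.0013,p[1]+.0017,.21])+[0,0,p[2]]
cv2.polylines(im,[cv2.convexHull(((proj(n,P)+.5)*f).astype(np.int32))],True,(0,0,255),1)
u=((proj(n,p)[0]+.5)*f).astype(int);y0=max(u[1]-250,0)
cv2.imwrite("pics/a7.png",im[y0:y0+500,u[0]-300:u[0]+300])
E
```

```text
t 28.60 pos [ 0.6226 -0.2533  0.1749] ang 12.02 w 0.0496 F [ 0.  -0.  -2.7] j1,6 [-0.42 -0.63]
  spin units 1.71, then shift units x 0.08 y 0.84 z -6.98 (min rows 8)
```

View pics/a7.png

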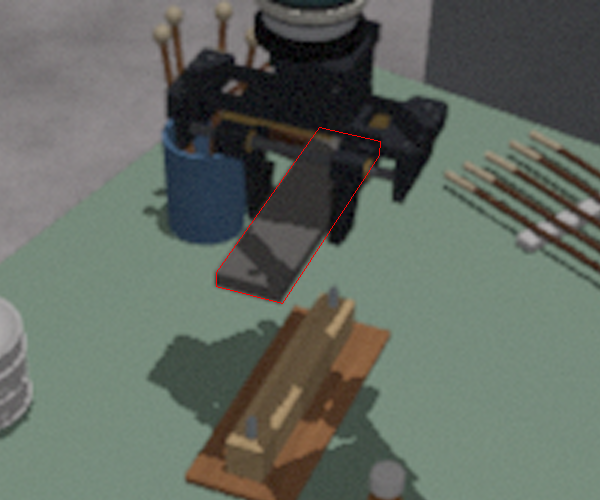

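>>> {"api": "step_arm", "payload": {
  "commands": [
    [0,0,0,0.57,1],
    [0,0,0,0.57,1],
    [0,0,0,0.55,1],
    [0,0.08,-0.4,0,1],
    [0,0.08,-0.7,0,1],
    [0,0.08,-0.7,0,1],
    [0,0.08,-0.7,0,1],
    [0,0.08,-0.7,0,1],
    [0,0.08,-0.7,0,1],
    [0,0.09,-0.7,0,1],
    [0,0.09,-0.7,0,1],
    [0,0.09,-0.7,0,1],
    [0,0.09,-0.6,0,1],
    [0,0,-0.38,0,1],
    [0.5,0,0,0,1],
    [0,0,0,0,1],
    [0,0,0,0,1],
    [0,0,0,0,1]
  ]
}}

```text
time: 30.9
ee_pos: [0.6477, 0.1675, 0.146]
ee_rot: [[0.002, 0.998, 0.061], [0.0, 0.061, -0.998], [-1.0, 0.002, -0.0]]
wrist_force: [0.7, -0.2, -2.6]
width: 0.0492
```

```bash
python3 plan.py .6476 .1678 .081 3.55
```

```text
t 30.90 pos [0.6477 0.1675 0.146 ] ang 3.52 w 0.0492 F [ 0.7 -0.2 -2.6] j1,6 [0.22 0.15]
  spin units -0.01, then shift units x 1.08 y -0.00 z -0.01 (min rows 2)
```

>>> {"api": "step_arm", "payload": {
  "commands": [
    [0.4,0,0,0,1],
    [0.35,0,0,0,1],
    [0.2,0,0,0,1],
    [0.09,0,0,0,1],
    [0,0,0,0,1],
    [0,0,0,0,1],
    [0,0,0,0,1]
  ]
}}

```text
time: 31.78
ee_pos: [0.6474, 0.1679, 0.0832]
ee_rot: [[0.001, 0.998, 0.062], [0.0, 0.062, -0.998], [-1.0, 0.001, -0.0]]
wrist_force: [-0.6, -0.4, -2.7]
width: 0.0495
```

```bash
python3 plan.py .6476 .1678 .0802 3.55
```

```text
t 31.77 pos [0.6474 0.1679 0.0832] ang 3.57 w 0.0495 F [-0.6 -0.4 -2.7] j1,6 [0.22 0.15]
  spin units 0.00, then shift units x 0.05 y 0.00 z 0.00 (min rows 1)
```

>>> {"api": "step_arm", "payload": {
  "commands": [
    [0.03,0,0,0,1],
    [0.02,0,0,0,1],
    [0,0,0,0,1],
    [0,0,0,0,1]
  ]
}}

```text
time: 32.28
ee_pos: [0.6471, 0.1679, 0.0802]
ee_rot: [[0.001, 0.998, 0.062], [0.0, 0.062, -0.998], [-1.0, 0.001, -0.0]]
wrist_force: [-2.0, -0.8, 4.5]
width: 0.0494
```

```bash
python3 plan.py .6476 .1678 .0802 3.55
```

```text
t 32.27 pos [0.6471 0.1679 0.0802] ang 3.56 w 0.0494 F [-2.  -0.8  4.5] j1,6 [0.22 0.15]
  spin units 0.00, then shift units x -0.00 y 0.01 z 0.00 (min rows 1)
```

>>> {"api": "step_arm", "payload": {
  "commands": [
    [0,0,0,0,-0.3],
    [0,0,0,0,-1],
    [0,0,0,0,-1],
    [0,0,0,0,-1],
    [-0.3,0,0,0,-1],
    [-0.7,0,0,0,-1],
    [-0.9,0,0,0,-1],
    [0,0,0,0,-1]
  ],
  "newtons": 15
}}

```text
time: 33.28
ee_pos: [0.6511, 0.1688, 0.2018]
ee_rot: [[0.013, 0.998, 0.062], [0.003, 0.062, -0.998], [-1.0, 0.013, -0.002]]
wrist_force: [0.8, 0.3, -0.1]
width: 0.088
```

```bash
python3 plan.py .432 .0275 .18 3.5
```

```text
t 33.27 pos [0.6511 0.1688 0.2018] ang 3.57 w 0.0880 F [ 0.8  0.3 -0.1] j1,6 [0.22 0.15]
  spin units 0.01, then shift units x 0.36 y -3.79 z 2.13 (min rows 5)
```

>>> {"api": "step_arm", "payload": {
  "commands": [
    [0,-0.63,0.35,0,-1],
    [0,-0.63,0.35,0,-1],
    [0,-0.63,0.35,0,-1],
    [0,-0.63,0.36,0,-1],
    [0,-0.63,0.36,0,-1],
    [0,-0.62,0.36,0,-1],
    [0.8,0,0,0,-1],
    [0.8,0,0,0,-1],
    [0.4,0,0,0,-1],
    [0,0,0,0,-1],
    [0,0,0,0,-1],
    [0,0,0,0,-1]
  ]
}}

```text
time: 34.78
ee_pos: [0.4305, 0.0262, 0.0749]
ee_rot: [[0.003, 0.998, 0.062], [0.0, 0.062, -0.998], [-1.0, 0.003, 0.0]]
wrist_force: [-0.4, -0.5, 0.1]
width: 0.0879
```

```bash
python3 plan.py .432 .0275 .0065 3.5
python3 - <<'E'
from h import *
n="side";f=3;im=cv2.resize(camera(n)[:,:,::-1].copy(),None,fx=f,fy=f,interpolation=cv2.INTER_CUBIC)
u=((proj(n,[.5,.06,.05])[0]+.5)*f).astype(int);y0=max(u[1]-300,0)
cv2.imwrite("pics/a8.png",im[y0:y0+600,u[0]-400:u[0]+400])
E
```

```text
t 34.77 pos [0.4305 0.0262 0.0749] ang 3.57 w 0.0879 F [-0.4 -0.5  0.1] j1,6 [ 0.   -0.06]
  spin units 0.01, then shift units x 1.14 y 0.03 z -0.02 (min rows 2)
```

View pics/a8.png

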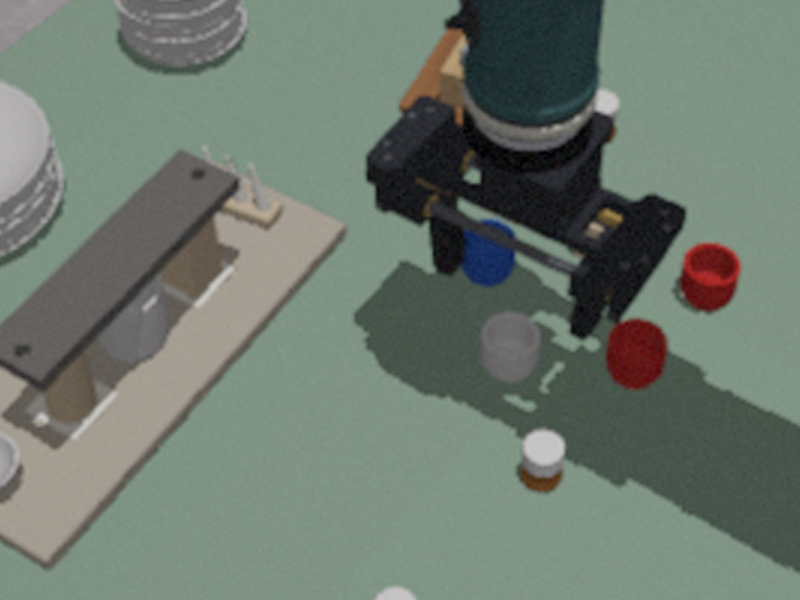

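>>> {"api": "step_arm", "payload": {
  "commands": [
    [0,0.03,-0.02,0,-0.45],
    [0.3,0,0,0,-0.45],
    [0.4,0,0,0,-0.45],
    [0.3,0,0,0,-0.45],
    [0.13,0,0,0,-0.45],
    [0,0,0,0,-0.45],
    [0,0,0,0,1],
    [0,0,0,0,1],
    [0,0,0,0,1],
    [0,0,0,0,1],
    [0,0,0,0,1],
    [0,0,0,0,1]
  ],
  "newtons": 15
}}

```text
time: 36.33
ee_pos: [0.4314, 0.0275, 0.0061]
ee_rot: [[0.001, 0.998, 0.062], [0.0, 0.062, -0.998], [-1.0, 0.001, 0.0]]
wrist_force: [-1.3, -0.4, 6.3]
width: 0.039
```

```bash
python3 plan.py .6474 .1679 .15 3.55
```

```text
t 36.33 pos [0.4314 0.0275 0.0061] ang 3.56 w 0.0390 F [-1.3 -0.4  6.3] j1,6 [ 0.01 -0.06]
  spin units 0.00, then shift units x -2.40 y 3.74 z -2.11 (min rows 5)
```

>>> {"api": "step_arm", "payload": {
  "commands": [
    [-0.3,0,0,0,1],
    [-0.7,0,0,0,1],
    [-0.8,0,0,0,1],
    [-0.8,0,0,0,1],
    [-0.3,0.3,-0.17,0,1],
    [0,0.57,-0.32,0,1],
    [0,0.57,-0.32,0,1],
    [0,0.57,-0.32,0,1],
    [0,0.57,-0.32,0,1],
    [0,0.57,-0.32,0,1],
    [0,0.4,-0.23,0,1],
    [0,0.19,-0.11,0,1],
    [0,0,0,0,1],
    [0,0,0,0,1],
    [0,0,0,0,1]
  ]
}}

```text
time: 38.2
ee_pos: [0.6461, 0.1672, 0.1796]
ee_rot: [[-0.0, 0.998, 0.062], [-0.0, 0.062, -0.998], [-1.0, -0.0, 0.0]]
wrist_force: [-0.7, 0.3, -0.5]
width: 0.0393
```

```bash
python3 plan.py .6474 .1679 .1085 3.55
```

```text
t 38.20 pos [0.6461 0.1672 0.1796] ang 3.54 w 0.0393 F [-0.7  0.3 -0.5] j1,6 [0.22 0.15]
  spin units -0.00, then shift units x 1.19 y 0.02 z -0.01 (min rows 2)
```

>>> {"api": "step_arm", "payload": {
  "commands": [
    [0.4,0.02,-0.01,0,1],
    [0.4,0,0,0,1],
    [0.25,0,0,0,1],
    [0.09,0,0,0,1],
    [0,0,0,0,1],
    [0,0,0,0,1],
    [0,0,0,0,1]
  ]
}}

```text
time: 39.08
ee_pos: [0.6487, 0.1686, 0.1122]
ee_rot: [[0.002, 0.998, 0.062], [0.0, 0.062, -0.998], [-1.0, 0.002, -0.0]]
wrist_force: [0.1, -0.3, -0.2]
width: 0.0395
```

```bash
python3 plan.py .6474 .1679 .1081 3.55
```

```text
t 39.08 pos [0.6487 0.1686 0.1122] ang 3.57 w 0.0395 F [ 0.1 -0.3 -0.2] j1,6 [0.22 0.15]
  spin units 0.00, then shift units x 0.07 y -0.02 z 0.01 (min rows 1)
```

>>> {"api": "step_arm", "payload": {
  "commands": [
    [0.04,-0.02,0.01,0,1],
    [0.02,0,0,0,1],
    [0,0,0,0,1],
    [0,0,0,0,1],
    [0,0,0,0,1]
  ]
}}

```text
time: 39.7
ee_pos: [0.6471, 0.1678, 0.1082]
ee_rot: [[0.001, 0.998, 0.062], [0.0, 0.062, -0.998], [-1.0, 0.001, -0.0]]
wrist_force: [-2.3, 0.3, 4.7]
width: 0.039
```

```bash
python3 plan.py .6474 .1679 .1081 3.55
```

```text
t 39.70 pos [0.6471 0.1678 0.1082] ang 3.56 w 0.0390 F [-2.3  0.3  4.7] j1,6 [0.22 0.15]
  spin units 0.00, then shift units x 0.00 y 0.01 z -0.00 (min rows 1)
```

Contact at the expected height; release, rise and back away.

>>> {"api": "step_arm", "payload": {
  "commands": [
    [0,0,0,0,0.0],
    [0,0,0,0,-0.5],
    [0,0,0,0,-0.6],
    [0,0,0,0,-0.6],
    [-0.3,0,0,0,-0.6],
    [-0.6,0,0,0,-0.6],
    [-0.8,0,0,0,-1],
    [0,-0.7,0.7,0,-1],
    [0,-0.7,0.7,0,-1],
    [0,-0.7,0.7,0,-1],
    [0,-0.3,0.8,0,-1],
    [0,0,0.9,0,-1],
    [0,0,0.9,0,-1],
    [0,0,0.9,0,-1],
    [0,0,0.9,0,-1],
    [0,0,0,0,-1],
    [0,0,0,0,-1]
  ]
}}

```text
time: 41.82
ee_pos: [0.5274, -0.2302, 0.2103]
ee_rot: [[0.001, 0.998, 0.061], [0.0, 0.061, -0.998], [-1.0, 0.001, -0.0]]
wrist_force: [-0.6, -0.1, 0.2]
width: 0.0882
```

Run:
```python
from h import *
s=status.read_state();print(s["time"],s["ee_pos"],s["wrist_force"])
out=[]
for n,o in(("top",(.0013,-.0017)),("side",(-.0013,.0017))):
    f=4;I=camera(n);im=cv2.resize(I[:,:,::-1].copy(),None,fx=f,fy=f,interpolation=cv2.INTER_CUBIC)
    for M,z in((box(.05,.2,0,.012),.09),(MOD["cup"],.102)):
        P=place(M,[.6474+o[0],.1679+o[1],.062])+[0,0,z]
        cv2.polylines(im,[cv2.convexHull(((proj(n,P)+.5)*f).astype(np.int32))],True,(0,0,255),1)
    u=((proj(n,[.648,.165,.08])[0]+.5)*f).astype(int);w=400
    out.append(im[u[1]-240:u[1]+260,u[0]-w//2:u[0]+w//2])
cv2.imwrite("pics/a9.png",np.hstack(out))
```

```text
41.825 [ 0.52741841 -0.23024593  0.21032005] [-0.61501546 -0.07288005  0.20882686]
```

View pics/a9.png

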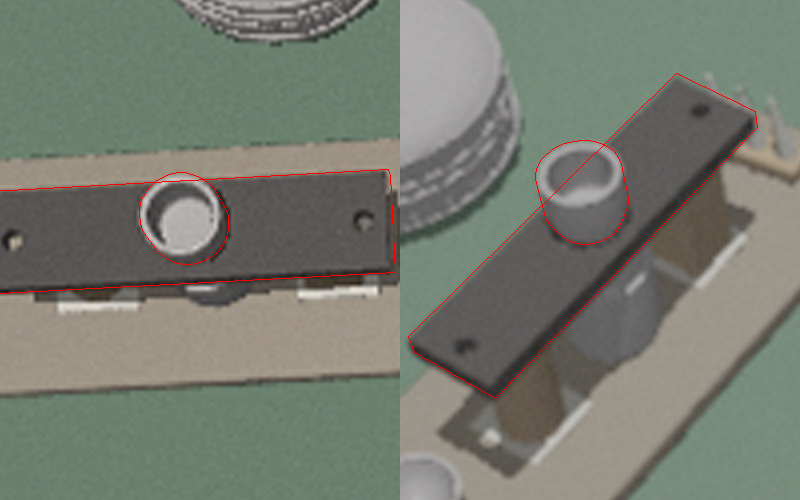

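```bash
python3 -c "from cell import hand_in;print(hand_in())"
```

```text
the job is handed in; nothing more can be done
None
```

The shelf is set and the job is handed in. It took about 42 s of the 106 s allowed. I placed everything in the order asked:
- **Tall square post:** upright on the pad nearer the cone pack.
- **Round post:** upright on the other pad.
- **Beaker:** upright midway between the posts.
- **Setter plate:** lifted level and straight up off its dowels, then laid centrally across the posts.
- **Small cup:** upright on the middle of the plate.

In the last pictures from both cameras, taken with the arm clear, the plate and cup matched their intended outlines. I estimate they are within 1–2 mm. The posts and beaker matched theirs in an earlier overlay, before the plate covered them. The highest wrist force I read was about 17 N, while setting down the round post; forces were only read between moves.

The short post and the coloured cups were not gripped or approached closely. I did not measure their positions again at the end.

The two cameras disagreed by a steady 4 mm or so. I used their average, and contact heights and the grip positions agreed with it.

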